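# Feel for the free bay of the toll-card dispenser

### The arm

A 7-joint arm with a two-finger parallel gripper is mounted at the origin on the work surface. World frame = base frame: x ahead of the robot, y to its left, z up, the work surface at z = 0. Lengths are in m, angles in rad, forces in N, time in s.
With the tool pointing down it reaches from about 0.35 to 0.9 m from the base axis. Payload 8.1 kg.
Tool frame: the origin (TCP) lies on the centre line of the jaws, within the pads' length; the fingertips stand arm.tips_ahead ahead of it and the grasp point (between the pads) lies 8 mm behind it (arm.tips_ahead is the distance from the TCP to the fingertips, in m); z points along the fingers, y is the direction in which the jaws open and shut (so a half turn about z gives the same grasp; the last joint's range is limited). The gripper opens to 92 mm and grips with 3 to 60 N. Pads are 19 mm wide; open, the fingers measure 130 mm over their backs; the gripper's body (75 mm by 190 mm) begins 47 mm behind the grasp point.
Start: joints at [1.047, 0.434, 0.025, 1.573, -0.012, 1.134, -0.075], TCP at [0.255, -0.571, 0.238] pointing down, gripper open.
Joint ranges: [-2.62, 2.62], [-0.44, 2.09], [-1.27, 1.32], [0.08, 2.57], [-1.32, 4.46], [0.12, 2], [-2.74, 2.74]. Speed limits (rad/s): [2.22, 2.22, 3.01, 3.01, 3.14, 3.14, 3.14].

### API

Orientations are given as a rotation vector (axis times angle).
In Python, from cell import arm gives the robot as it stands. The module is installed in compiled form; this text tells all that it offers.
- The arm moves only by the tool jog_arm, never from a script. Its argument "moves" is a list of rows, each an object with "twist": the turn, a rotation vector about the tool's x, y, z in units of 10 degrees (1.0 is 10 degrees), a list of three; "xyz": the shift along the tool's x, y, z in units of 60 mm (1.0 is 60 mm), a list of three; "grip": the closure, from -1 (fully open) to 1 (shut). A call has 1 to 5 rows; each row is the pose to reach, as a shift and turn from the pose commanded when the call began, along the tool's axes at that moment; what a row does not reach only later rows make up. A row lasts 1/8 s, in which the tool goes at most 62.5 mm and 10.7 degrees, less where a joint would pass 70% of its speed; a pose out of reach is approached as far as the arm can. A call with a gripper value outside its range is refused whole. The fingers move at their own pace and stop on an object; "force" is the grip in N (left out, the last holds). Time passes only in rows, so rows that repeat a pose let the fingers close. It gives the time, the measured TCP pose, the force and the opening at its end, in the units of the state.
- arm.observe(): the state, without advancing time (a new reading comes with each control period).
- arm.get_image(name): name is "scene" or "top"; returns the picture (384x512x3 uint8, blue, green, red); there is no depth.
- arm.camera_params(name): a dict with "mtx" (3x3 intrinsics, pixels), "k1" (the pictures are not rectified: a ray, as slopes to the right and down, at radius r is drawn at 1 + k1 r^2 times it, then the intrinsics apply), "T" (4x4, takes a point from camera to world coordinates). Camera axes: x right, y down, z forward; pixel columns grow to the right and rows downward; lengths in m; the calibration is good to about 2 mm. A picture is of the moment at which its call begins. camera_params takes no time and is no camera call.
- arm.sign_off(): hands the job in, once; it reports no verdict.
The state is a dict: "clock": time; "joints": joint angles; "dq": joint speeds; "joint_efforts": joint torques, N m; "position": TCP position; "ee_rot": TCP orientation; "force": force on the tool from outside, world axes, zero at the start; "ft_torque": the same for the moment, N m; "width": opening from 0.0 (shut) to 1.0 (fully open).
Only numpy, scipy, OpenCV 4.12 (cv2) and the standard library are available. Lean on these libraries where they do the work, as an engineer would, in place of code of your own. Each camera call takes 0.05 s, during which the arm holds its last target. There are 200 camera calls.

### The job

Load the tray of toll cards into the blue card dispenser, tray first with its orange handle towards you: slide it along the counter into whichever of the three bays lets it go fully home, so that the tray's back wall is flush with the front of the machine. Two of the bays are blocked deep inside by lodged card packs out of sight, which stay there, so feel for it: if the tray stops short, pull it out and try another bay. Keep both card packs in the tray, let go, and leave the other things on the counter and on the machine where they are.

Things in the scene. Friction and masses are not known exactly. Their poses are not given: they have to be found in the camera images.
- dock: blue card dispenser, fixed, 150 deep (x) x 316 wide (y) x 70 high, 100 at the ridge along its far edge; origin centre of underside on the counter, +x into the machine. Front face at x = -70, three bays open to -x at y = -100, 0, +100. Tray fully home: its origin at dock x = -12.5; in the two blocked bays it stops 35 to 60 short. Which bay is free changes and is not marked
- mouth_left (a point): bay at dock y = +100: mouth centre, on the counter in the plane of the front face. 84 wide, 46 high, 115 deep to a solid stop; its floor is the counter; 16 wide walls beside it with yellow pointed noses reaching 8 out of the face; axes as the dispenser
- mouth_middle (a point): bay at dock y = 0: mouth centre, on the counter in the plane of the front face. 84 wide, 46 high, 115 deep to a solid stop; its floor is the counter; 16 wide walls beside it with yellow pointed noses reaching 8 out of the face; axes as the dispenser
- mouth_right (a point): bay at dock y = -100: mouth centre, on the counter in the plane of the front face. 84 wide, 46 high, 115 deep to a solid stop; its floor is the counter; 16 wide walls beside it with yellow pointed noses reaching 8 out of the face; axes as the dispenser
- tray: loose grey open tray, 115 long (x) x 76 wide (y) x 34 high, walls and floor 5 thick, 0.25 kg; origin centre of the tray box's underside, +x is the end that goes in first. An orange upright handle fin, 60 long (x) x 14 thick (y) x 76 high, stands behind its back wall, from x = -57.5 to -117.5
- tray_grip (a point): point to pinch on the handle fin: tray x = -92.5, y = 0, 55 above the tray's underside; pinch across the tray's y
- pack_low: teal card pack 86 x 54 x 13, lying on the tray's floor; origin centre of underside, 5 above the tray's underside
- pack_high: teal card pack 86 x 54 x 13, lying on the first pack; origin centre of underside, 18 above the tray's underside
- pump_bottle: blue hand-gel pump bottle, 68 diameter, 197 tall; origin centre of underside
- spray_bottle: small blue bottle with white cap, 44 diameter, 120 tall; origin centre of underside
- mug: white mug, 76 diameter, 90 tall, handle on its +y; origin centre of underside
- stapler: red and black stapler, 120 x 30 x 44, long in its x; origin centre of underside
- clip_tin: clear open box holding a paper slip pack, 100 x 70 x 30; origin centre of underside
- spare_pack: spare teal card pack lying on the dispenser's roof, 54 x 86 x 13; origin centre of underside
Things that resemble listed ones, but are neither listed nor needed, are in the scene too. What is shaped like the tray but red is not meant. What is shaped like the pack_high but purple is not meant.

How it is judged:
At the end, for the whole second after the job is handed in: The tray lies flat on the counter inside a bay, within 6 mm of its stop (dock x of the tray above -18.5 mm), upright, aligned within 0.12 rad and at rest, with both card packs lying inside it (x of tray in the frame of dock between -0.0185 and 0 m and y of tray in the frame of dock between -0.115 and 0.115 m and height (world z) of tray below 0.006 m and angle between tray's own z axis and vertical below 0.06 rad and angle between the x axis of tray and the x axis of dock, either way round below 0.12 rad and linear speed of tray below 0.01 m/s and x of pack_low in the frame of tray between -0.03 and 0.03 m and y of pack_low in the frame of tray between -0.02 and 0.02 m and z of pack_low in the frame of tray between 0 and 0.03 m and x of pack_high in the frame of tray between -0.03 and 0.03 m and y of pack_high in the frame of tray between -0.02 and 0.02 m and z of pack_high in the frame of tray between 0 and 0.03 m); the robot touches nothing.
It fails at once if a bottle, the mug, the stapler, the clear box or the spare card pack is moved more than 30 mm (distance of any of pump_bottle, spray_bottle, mug, stapler, clip_tin, spare_pack from where it was at the start of the episode above 0.03 m).
It also fails if it takes over 54 s, if anything falls off the work surface, if the arm or the gripper's body presses on something with over 40 N, if the wrist force passes 120 N, or if a joint passes its speed limit or range.

## Working session

There is one attempt and no reset: what is moved stays moved. The work goes in short steps, Python scripts to look and compute and a tool call to move; the robot and the scene stay as the last step left them, time stands still between calls to the robot, and variables do not carry over. Pictures are saved under pics/ and viewed, about 8 in all and at most 12, crops included, and the job is handed in when it is done.

Besides the shell and the picture viewer there is one more tool, called after "Call:" as name([rows], argument=value, ...), one row to a line, values as JSON. jog_arm: Moves the arm, as the interface text tells. Its arguments: {"type":"object","properties":{"moves":{"type":"array","items":{"type":"object","properties":{"twist":{"type":"array","items":{"type":"number"}},"xyz":{"type":"array","items":{"type":"number"}},"grip":{"type":"number"}}}},"force":{"type":"number"}},"required":["moves"]}

```bash
mkdir -p pics; python3 - <<'E'
from cell import arm
import cv2
for n in("scene","top"):
    cv2.imwrite(f"pics/{n}0.png",arm.get_image(n)); p=arm.camera_params(n); print(n,p["mtx"].round(1).tolist(),p["k1"],p["T"].round(4).tolist())
print(arm.observe(),arm.tips_ahead)
E
```

```text
scene [[385.3, 0.0, 258.4], [0.0, 385.3, 189.5], [0.0, 0.0, 1.0]] -0.10270597545515776 [[0.2158, 0.7308, -0.6475, 1.2234], [0.9764, -0.1619, 0.1426, -0.1325], [-0.0006, -0.6631, -0.7486, 0.8116], [0.0, 0.0, 0.0, 1.0]]
top [[396.1, 0.0, 245.7], [0.0, 396.1, 190.9], [0.0, 0.0, 1.0]] -0.004168605577580065 [[-0.0186, -0.9891, 0.1462, 0.4065], [-0.9998, 0.0187, -0.0005, 0.0164], [-0.0022, -0.1462, -0.9892, 1.1361], [0.0, 0.0, 0.0, 1.0]]
{'clock': 0.1, 'joints': array([ 1.04735608,  0.43515193,  0.02492969,  1.57398176, -0.011612  ,
        1.13401271, -0.07507437]), 'dq': array([-0.00011015, -0.00097849, -0.00070627, -0.00181991, -0.00071961,
        0.00187155, -0.00013406]), 'joint_efforts': array([ 3.78047014e-03, -6.69120526e+01,  9.88382176e-01, -3.15140820e+01,
       -6.04379503e-02,  3.75243556e-02, -1.01578905e-06]), 'position': array([ 0.25513095, -0.57007538,  0.2370332 ]), 'ee_rot': array([-3.07097807e+00, -6.55890584e-01,  6.13012496e-04]), 'force': array([ 0.12049907, -0.83051424, -0.04067893]), 'ft_torque': array([-0.03887397,  0.0287399 ,  0.0516302 ]), 'width': 0.9985538423133296} 0.011
```

View pics/scene0.png

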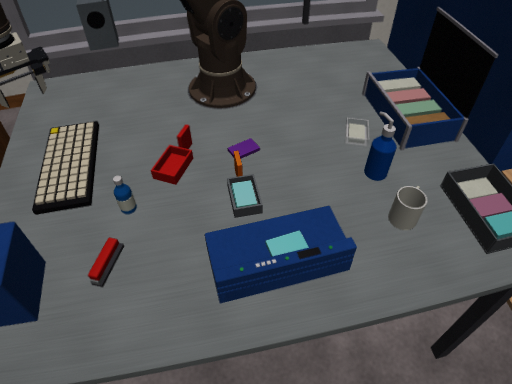

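View pics/top0.png

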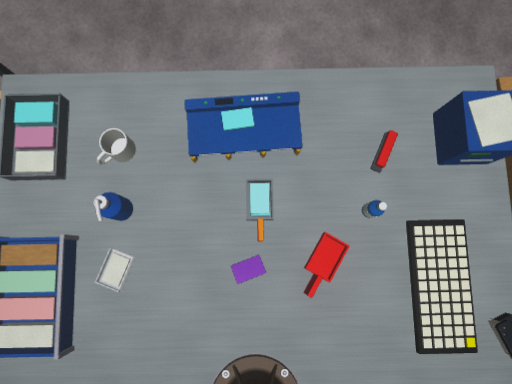

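The top view shows two tray-shaped things. The grey tray with the orange handle is at (260,200) with its fin at (261,230); the red one at (327,257) is the decoy. The purple pack at (248,269) is also a decoy. The dispenser is at (244,125) with its front facing the robot and its noses at (194–298,155).

```bash
cat > h.py <<'E'
import cv2, numpy as np
from cell import arm
def ray(n,uv,z):
    p=arm.camera_params(n); uv=np.atleast_2d(uv).astype(float)
    d=np.array([p["k1"],0,0,0,0.])
    s=cv2.undistortPoints(uv[:,None],p["mtx"],d)[:,0]
    r=np.c_[s,np.ones(len(s))]@p["T"][:3,:3].T; o=p["T"][:3,3]
    return o+r*((z-o[2])/r[:,2])[:,None]
def mask(im,lo,hi,roi):
    m=cv2.inRange(cv2.cvtColor(im,cv2.COLOR_BGR2HSV),lo,hi); k=np.zeros_like(m); x0,y0,x1,y1=roi; k[y0:y1,x0:x1]=255; return m&k
def rect(n,m,z):
    c=max(cv2.findContours(m,0,2)[0],key=cv2.contourArea)
    P=ray(n,c[:,0],z)[:,:2].astype(np.float32); r=cv2.minAreaRect(P*1000); return r,cv2.boxPoints(r).round(1).tolist()
E
python3 - <<'E'
from h import *
im=arm.get_image("top")
print("fin76",rect("top",mask(im,(5,150,80),(20,255,255),(240,215,285,250)),.076))
print("pack31",rect("top",mask(im,(80,60,60),(100,255,255),(240,175,285,220)),.031))
print("dock70",rect("top",mask(im,(105,120,30),(125,255,255),(175,80,320,170)),.07))
m=mask(im,(15,120,60),(35,255,255),(175,140,320,170))
for c in cv2.findContours(m,0,2)[0]:
    if cv2.contourArea(c)>2: u=c[:,0].mean(0); print("nose",u.round(1),[ray("top",u,z)[0].round(4).tolist() for z in(0.0,.046,.07)])
hsv=cv2.cvtColor(im,cv2.COLOR_BGR2HSV)
cv2.imwrite("pics/crop.png",cv2.resize(im[80:250,170:320],None,fx=3.5,fy=3.5,interpolation=cv2.INTER_CUBIC))
s=arm.get_image("scene");cv2.imwrite("pics/crop2.png",cv2.resize(s[110:300,140:370],None,fx=3,fy=3,interpolation=cv2.INTER_CUBIC))
E
```

```text
fin76 (((458.5581359863281, -20.303022384643555), (10.706462860107422, 55.85442352294922), 88.67707824707031), [[430.5, -25.0], [486.3999938964844, -26.299999237060547], [486.6000061035156, -15.600000381469727], [430.79998779296875, -14.300000190734863]])
pack31 (((546.3717651367188, -22.561542510986328), (53.58800506591797, 90.7268295288086), 88.84490203857422), [[500.5, -48.400001525878906], [591.2000122070312, -50.29999923706055], [592.2999877929688, 3.299999952316284], [501.6000061035156, 5.099999904632568]])
dock70 (((755.4091186523438, 18.689910888671875), (166.10467529296875, 322.1485595703125), 2.534193515777588), [[665.2999877929688, 175.89999389648438], [679.5999755859375, -145.89999389648438], [845.5, -138.60000610351562], [831.2999877929688, 183.3000030517578]])
nose [193.8 158.1] [[0.6747, 0.1664, 0.0], [0.6638, 0.1603, 0.046], [0.6582, 0.1571, 0.07]]
nose [228.2 156.2] [[0.6785, 0.0655, 0.0], [0.6675, 0.0635, 0.046], [0.6618, 0.0624, 0.07]]
nose [263.  153.5] [[0.6846, -0.037, 0.0], [0.6733, -0.0349, 0.046], [0.6675, -0.0337, 0.07]]
nose [296.9 151.1] [[0.6898, -0.1368, 0.0], [0.6783, -0.1306, 0.046], [0.6724, -0.1274, 0.07]]
```

View pics/crop.png

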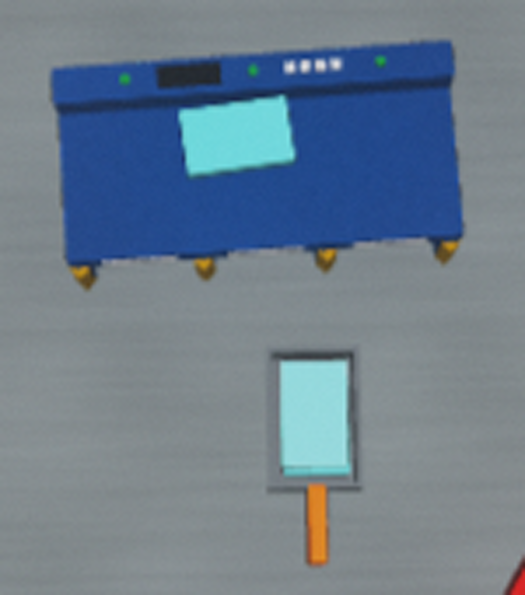

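View pics/crop2.png

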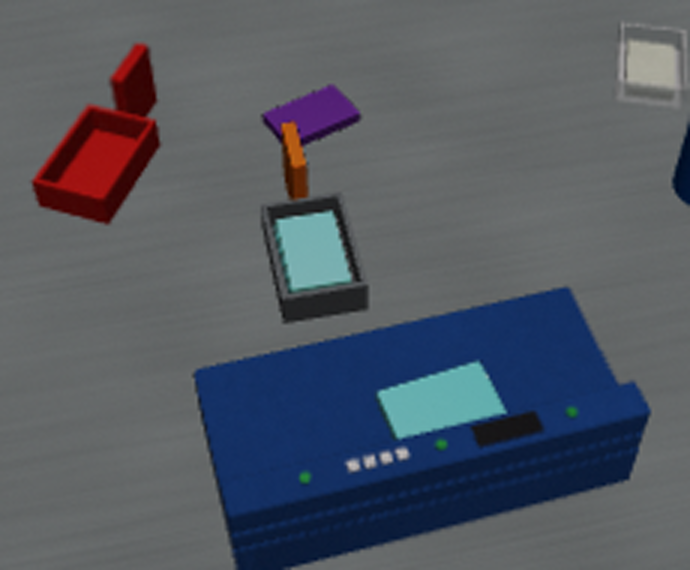

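The crops confirm the target: a grey tray with teal packs and an orange fin facing the robot. The red tray and purple pack are decoys. Next I compute the moves.

```bash
cat >> h.py <<'E'
from scipy.spatial.transform import Rotation as Ro
def goto(p,yaw):
    s=arm.observe(); R=Ro.from_rotvec(s["ee_rot"]); t=Ro.from_euler('z',yaw)*Ro.from_euler('x',np.pi)
    print(round(s["clock"],2),"pos",s["position"].round(4),"F",s["force"].round(1),"w",round(s["width"],3),"j",s["joints"].round(2))
    print("xyz",(R.inv().apply(np.array(p)-s["position"])/.06).round(3),"twist",(np.degrees((R.inv()*t).as_rotvec())/10).round(3))
E
python3 - <<'E'
from h import *
goto([.4536,-.020,.18],-.022)
# front edge of roof between noses
im=arm.get_image("top");m=mask(im,(105,120,30),(125,255,255),(175,80,320,170))
P=[]
for c in list(range(203,222))+list(range(237,256))+list(range(272,290)): P.append((c,np.where(m[:,c])[0].max()+.5))
w=ray("top",P,.07); f=np.polyfit(w[:,1],w[:,0],1); print("front x=a*y+b",f,"resid",np.std(w[:,0]-np.polyval(f,w[:,1])))
E
```

```text
0.2 pos [ 0.2552 -0.5702  0.2372] F [ 0.8 -0.7  0.4] w 1.002 j [ 1.05  0.43  0.02  1.57 -0.01  1.13 -0.08]
xyz [ 6.765 -7.019  0.96 ] twist [-5.000e-03  2.000e-03  2.537e+00]
front x=a*y+b [-0.05528379  0.67797014] resid 0.0009441537520736168
```

Call:
jog_arm([
  {"xyz":[6.76,-7.02,0.2],"twist":[0,0,2.54],"grip":-1},
  {"xyz":[6.76,-7.02,0.2],"twist":[0,0,2.54],"grip":-1},
  {"xyz":[6.76,-7.02,0.2],"twist":[0,0,2.54],"grip":-1},
  {"xyz":[6.76,-7.02,0.2],"twist":[0,0,2.54],"grip":-1},
  {"xyz":[6.76,-7.02,0.2],"twist":[0,0,2.54],"grip":-1},
])

```text
clock: 0.88
position: [0.3616, -0.2749, 0.2315]
ee_rot: [3.141, -0.035, 0.001]
force: [1.3, -0.3, -0.3]
width: 1.002
```

```bash
python3 -c "
from h import *
goto([.4536,-.020,.18],-.022)"
```

```text
0.88 pos [ 0.3616 -0.2749  0.2315] F [ 1.3 -0.3 -0.3] w 1.002 j [ 0.56  0.17 -0.03  1.98  0.01  1.   -1.07]
xyz [ 1.437 -4.283  0.857] twist [ 0.003 -0.004 -0.003]
```

Call:
jog_arm([
  {"xyz":[1.3,-3.9,0.4],"twist":[0,0,0],"grip":-1},
  {"xyz":[1.44,-4.28,0.6],"twist":[0,0,0],"grip":-1},
  {"xyz":[1.44,-4.28,0.85],"twist":[0,0,0],"grip":-1},
  {"xyz":[1.44,-4.28,0.85],"twist":[0,0,0],"grip":-1},
  {"xyz":[1.44,-4.28,0.85],"twist":[0,0,0],"grip":-1},
])

```text
clock: 1.5
position: [0.4537, -0.0183, 0.1798]
ee_rot: [-3.14, 0.028, 0.0]
force: [0.2, -0.7, 0.6]
width: 0.998
```

```bash
python3 -c "
from h import *
goto([.4536,-.020,.047],-.022)"
```

```text
1.5 pos [ 0.4537 -0.0183  0.1798] F [ 0.2 -0.7  0.6] w 0.998 j [ 0.12  0.24 -0.24  2.03  0.07  0.88 -1.74]
xyz [-1.000e-03  3.000e-02  2.213e+00] twist [-0.006  0.001  0.022]
```

Call:
jog_arm([
  {"xyz":[0,0.03,1],"twist":[0,0,0.02],"grip":-1},
  {"xyz":[0,0.03,2.0],"twist":[0,0,0.02],"grip":-1},
  {"xyz":[0,0.03,2.2],"twist":[0,0,0.02],"grip":-1},
  {"xyz":[0,0.03,2.2],"twist":[0,0,0.02],"grip":-1},
  {"xyz":[0,0.03,2.2],"twist":[0,0,0.02],"grip":-0.3},
], force=25)

```text
clock: 2.12
position: [0.4548, -0.0239, 0.0502]
ee_rot: [3.141, -0.041, 0.005]
force: [0.2, -0.2, -0.6]
width: 0.936
```

Call:
jog_arm([
  {"xyz":[0,0,0],"grip":0.3},
  {"xyz":[0,0,0],"grip":1},
  {"xyz":[0,0,0],"grip":1},
  {"xyz":[0,0,0],"grip":1},
  {"xyz":[0,0,0],"grip":1},
], force=25)

```text
invalid input at $.moves[0]: expected keys twist, xyz, grip
```

```bash
python3 - <<'E'
from h import *
im=arm.get_image("top")
print("pack31",rect("top",mask(im,(80,60,60),(100,255,255),(240,165,285,220)),.031))
cv2.imwrite("pics/crop3.png",cv2.resize(im[80:250,170:320],None,fx=3.5,fy=3.5,interpolation=cv2.INTER_CUBIC))
th=.05; u=np.array([np.cos(th),np.sin(th),0]);v=np.array([-np.sin(th),np.cos(th),0])
F=np.array([.677,.015,0])
for y in(.1,0,-.1):
  for d in(.115+.0925-.057,): # front end of tray 35 before face... 
    pass
  print(y,"pre",(F+v*y-u*(.0925+.0575+.02)).round(4),"home",(F+v*y-u*.035).round(4))
goto(F-u*(.0925+.0575+.02)+[0,0,.047],th)
E
```

```text
pack31 (((566.0692138671875, -22.94661521911621), (53.62574005126953, 51.26643371582031), 88.91392517089844), [[539.9000244140625, -49.29999923706055], [591.2000122070312, -50.20000076293945], [592.2000122070312, 3.4000000953674316], [540.9000244140625, 4.300000190734863]])
0.1 pre [0.5022 0.1064 0.    ] home [0.637  0.1131 0.    ]
0 pre [0.5072 0.0065 0.    ] home [0.642  0.0133 0.    ]
-0.1 pre [ 0.5122 -0.0934  0.    ] home [ 0.647  -0.0866  0.    ]
2.17 pos [ 0.4548 -0.0239  0.0502] F [0.4 1.1 0.2] w 0.892 j [ 0.09  0.44 -0.2   2.16  0.16  0.55 -1.83]
xyz [ 0.86  -0.53   0.057] twist [ 0.001 -0.021 -0.438]
```

View pics/crop3.png

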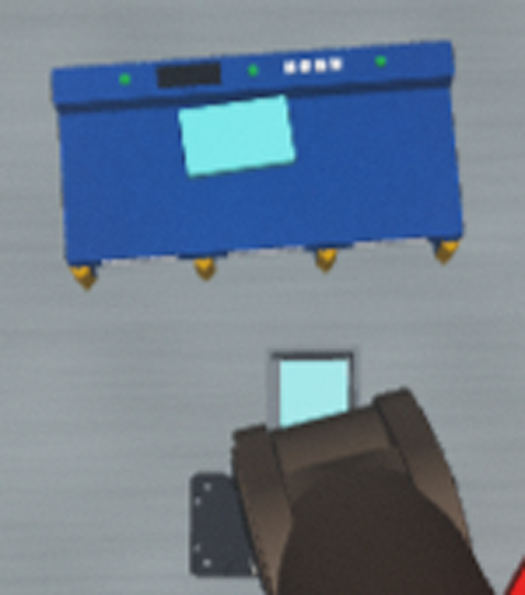

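The view shows the tray at about (310,390) in the crop. The gripper is around the fin and the tray hasn't moved. Next I close the fingers.

Call:
jog_arm([
  {"xyz":[0,-0.06,0.05],"twist":[0,0,0],"grip":-0.3},
  {"xyz":[0,-0.06,0.05],"twist":[0,0,0],"grip":0.3},
  {"xyz":[0,-0.06,0.05],"twist":[0,0,0],"grip":1},
  {"xyz":[0,-0.06,0.05],"twist":[0,0,0],"grip":1},
  {"xyz":[0,-0.06,0.05],"twist":[0,0,0],"grip":1},
], force=25)

```text
clock: 2.8
position: [0.4533, -0.0204, 0.0453]
ee_rot: [3.141, -0.041, -0.0]
force: [-0.4, -0.9, 0.9]
width: 0.347
```

Call:
jog_arm([
  {"xyz":[0,0,0],"twist":[0,0,0],"grip":1},
  {"xyz":[0,0,0],"twist":[0,0,0],"grip":1},
  {"xyz":[0,0,0],"twist":[0,0,0],"grip":1},
], force=25)

```text
clock: 3.18
position: [0.4532, -0.0204, 0.0453]
ee_rot: [3.141, -0.041, -0.0]
force: [-0.8, -1.7, 0.8]
width: 0.154
```

```bash
python3 - <<'E'
from h import *
im=arm.get_image("top")
print("pack31",rect("top",mask(im,(80,60,60),(100,255,255),(240,165,285,220)),.031))
goto([.5072,.0065,arm.observe()["position"][2]],.05)
E
```

```text
pack31 (((566.0679321289062, -23.018817901611328), (53.76340103149414, 51.26615905761719), 88.9139404296875), [[539.9000244140625, -49.400001525878906], [591.2000122070312, -50.400001525878906], [592.2000122070312, 3.4000000953674316], [540.9000244140625, 4.300000190734863]])
3.23 pos [ 0.4532 -0.0204  0.0453] F [-1.1 -0.7 -0.2] w 0.154 j [ 0.08  0.45 -0.19  2.17  0.17  0.54 -1.84]
xyz [ 0.888 -0.472 -0.   ] twist [ 0.001  0.002 -0.437]
```

Call:
jog_arm([
  {"xyz":[0.2,-0.12,0],"twist":[0,0,-0.11],"grip":1},
  {"xyz":[0.4,-0.24,0],"twist":[0,0,-0.22],"grip":1},
  {"xyz":[0.6,-0.36,0],"twist":[0,0,-0.33],"grip":1},
  {"xyz":[0.8,-0.47,0],"twist":[0,0,-0.43],"grip":1},
  {"xyz":[0.85,-0.47,0],"twist":[0,0,-0.43],"grip":1},
], force=40)

```text
clock: 3.85
position: [0.5057, 0.0078, 0.0451]
ee_rot: [-3.14, -0.079, 0.0]
force: [-6.3, 3.9, 9.6]
width: 0.152
```

```bash
python3 - <<'E'
from h import *
im=arm.get_image("top")
print("pack31",rect("top",mask(im,(80,60,60),(100,255,255),(235,145,285,220)),.031))
goto([.642,.0133,arm.observe()["position"][2]],.05)
cv2.imwrite("pics/crop4.png",cv2.resize(im[80:250,170:320],None,fx=3.5,fy=3.5,interpolation=cv2.INTER_CUBIC))
E
```

```text
pack31 (((634.275390625, 15.042930603027344), (23.74748992919922, 54.53558349609375), 3.078526735305786), [[621.0, 41.599998474121094], [623.9000244140625, -12.800000190734863], [647.5999755859375, -11.5], [644.7000122070312, 42.900001525878906]])
3.9 pos [0.5056 0.0077 0.0452] F [-0.7  2.5 -1.4] w 0.153 j [ 0.04  0.51 -0.21  2.04  0.18  0.6  -1.81]
xyz [ 2.276  0.021 -0.   ] twist [-0.005  0.001  0.   ]
```

View pics/crop4.png

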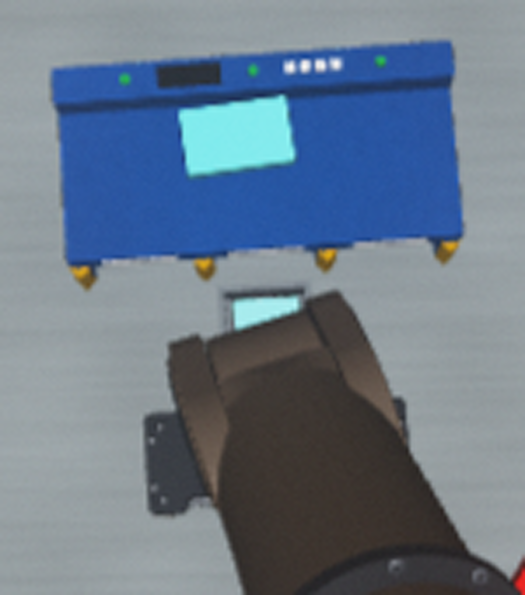

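The tray front (crop 222–305) is centred between the middle bay's noses (205 and 325). I push it in and watch the force.

Call:
jog_arm([
  {"xyz":[0.25,0.01,0],"twist":[0,0,0],"grip":1},
  {"xyz":[0.5,0.02,0],"twist":[0,0,0],"grip":1},
  {"xyz":[0.7,0.02,0],"twist":[0,0,0],"grip":1},
  {"xyz":[0.9,0.02,0],"twist":[0,0,0],"grip":1},
  {"xyz":[1.0,0.02,0],"twist":[0,0,0],"grip":1},
])

```text
clock: 4.53
position: [0.5653, 0.0082, 0.0452]
ee_rot: [3.141, 0.076, -0.001]
force: [-9.2, 0.0, 9.6]
width: 0.149
```

Call:
jog_arm([
  {"xyz":[0.1,0,0],"twist":[0,0,0],"grip":1},
  {"xyz":[0.2,0,0],"twist":[0,0,0],"grip":1},
  {"xyz":[0.3,0,0],"twist":[0,0,0],"grip":1},
])

```text
clock: 4.9
position: [0.583, 0.0091, 0.0452]
ee_rot: [3.141, 0.077, -0.001]
force: [-2.9, -0.7, 1.0]
width: 0.149
```

Call:
jog_arm([
  {"xyz":[0.08,0,0],"twist":[0,0,0],"grip":1},
  {"xyz":[0.16,0,0],"twist":[0,0,0],"grip":1},
  {"xyz":[0.2,0,0],"twist":[0,0,0],"grip":1},
])

```text
clock: 5.28
position: [0.5912, 0.0095, 0.0451]
ee_rot: [3.14, 0.077, -0.012]
force: [-24.3, -1.1, 19.7]
width: 0.149
```

Call:
jog_arm([
  {"xyz":[0.08,0,0],"twist":[0,0,0],"grip":1},
  {"xyz":[0.16,0,0],"twist":[0,0,0],"grip":1},
  {"xyz":[0.2,0,0],"twist":[0,0,0],"grip":1},
])

```text
clock: 5.65
position: [0.5956, 0.0095, 0.0436]
ee_rot: [3.138, 0.077, -0.034]
force: [-42.8, -3.9, 27.1]
width: 0.151
```

The force climbs to 43 N with 47–50 mm still to go, so the middle bay is blocked. I pull out and try another.

Call:
jog_arm([
  {"xyz":[-0.3,0,0],"twist":[0,0,0],"grip":1},
  {"xyz":[-0.6,0,0],"twist":[0,0,0],"grip":1},
  {"xyz":[-0.9,0,0],"twist":[0,0,0],"grip":1},
  {"xyz":[-1.3,0,0],"twist":[0,0,0],"grip":1},
  {"xyz":[-1.65,0,0],"twist":[0,0,0],"grip":1},
])

```text
clock: 6.28
position: [0.5082, 0.0056, 0.0452]
ee_rot: [-3.14, -0.077, -0.002]
force: [0.3, 0.4, -4.4]
width: 0.149
```

```bash
python3 - <<'E'
from h import *
im=arm.get_image("top")
print("pack31",rect("top",mask(im,(80,60,60),(100,255,255),(235,145,285,220)),.031))
goto([.5022,.1064,.0455],.05)
goto([.5122,-.0934,.0455],.05)
E
```

```text
pack31 (((636.0086059570312, 12.516977310180664), (20.707155227661133, 55.06114196777344), 3.7707300186157227), [[623.9000244140625, 39.29999923706055], [627.5, -15.600000381469727], [648.2000122070312, -14.300000190734863], [644.5, 40.70000076293945]])
6.33 pos [0.5048 0.0052 0.0449] F [-6.  -1.  -5.2] w 0.15 j [ 0.04  0.51 -0.21  2.04  0.18  0.6  -1.81]
xyz [ 0.04  -1.686 -0.011] twist [ 0.002  0.014 -0.005]
6.33 pos [0.5048 0.0052 0.0449] F [-6.  -1.  -5.2] w 0.15 j [ 0.04  0.51 -0.21  2.04  0.18  0.6  -1.81]
xyz [ 0.043  1.648 -0.01 ] twist [ 0.002  0.014 -0.005]
```

Call:
jog_arm([
  {"xyz":[-0.1,-0.35,0],"twist":[0,0,0],"grip":1},
  {"xyz":[-0.1,-0.7,0],"twist":[0,0,0],"grip":1},
  {"xyz":[-0.1,-1.1,0],"twist":[0,0,0],"grip":1},
  {"xyz":[-0.05,-1.45,0],"twist":[0,0,0],"grip":1},
  {"xyz":[0,-1.69,0],"twist":[0,0,0],"grip":1},
])

```text
clock: 6.95
position: [0.504, 0.1082, 0.0454]
ee_rot: [-3.14, -0.078, -0.002]
force: [-1.0, -0.1, -4.5]
width: 0.152
```

```bash
python3 - <<'E'
from h import *
im=arm.get_image("top")
print("pack31",rect("top",mask(im,(80,60,60),(100,255,255),(190,145,250,220)),.031))
goto([.5022,.1064,.0455],.05)
goto([.637,.1131,.0455],.05)
cv2.imwrite("pics/crop5.png",cv2.resize(im[80:250,170:320],None,fx=3.5,fy=3.5,interpolation=cv2.INTER_CUBIC))
E
```

```text
pack31 (((618.9492797851562, 89.69988250732422), (52.95677185058594, 21.453262329101562), 29.950057983398438), [[590.7000122070312, 85.80000305175781], [601.4000244140625, 67.19999694824219], [647.2000122070312, 93.5999984741211], [636.5, 112.19999694824219]])
7.0 pos [0.5043 0.1103 0.0455] F [ 0.8  2.  -3.9] w 0.151 j [-0.16  0.52 -0.21  2.02  0.18  0.61 -2.01]
xyz [-0.039  0.064 -0.   ] twist [-0.012 -0.011  0.009]
7.0 pos [0.5043 0.1103 0.0455] F [ 0.8  2.  -3.9] w 0.151 j [-0.16  0.52 -0.21  2.02  0.18  0.61 -2.01]
xyz [2.211 0.068 0.004] twist [-0.012 -0.011  0.009]
```

View pics/crop5.png

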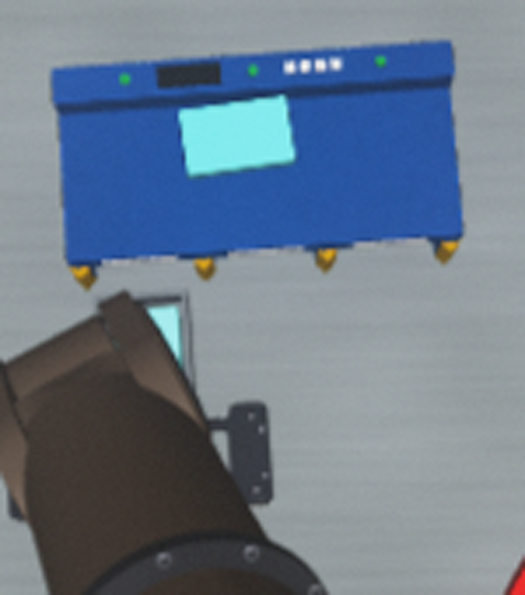

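The tray front (crop about 102–188) is centred on the left bay, whose noses are at 83 and 205. I push in.

Call:
jog_arm([
  {"xyz":[0.25,0.03,0],"twist":[0,0,0],"grip":1},
  {"xyz":[0.5,0.03,0],"twist":[0,0,0],"grip":1},
  {"xyz":[0.7,0.03,0],"twist":[0,0,0],"grip":1},
  {"xyz":[0.9,0.03,0],"twist":[0,0,0],"grip":1},
  {"xyz":[1.0,0.03,0],"twist":[0,0,0],"grip":1},
])

```text
clock: 7.62
position: [0.5641, 0.1078, 0.0452]
ee_rot: [-3.141, -0.076, -0.001]
force: [-0.5, -0.1, -3.5]
width: 0.152
```

Call:
jog_arm([
  {"xyz":[0.1,0,0],"twist":[0,0,0],"grip":1},
  {"xyz":[0.2,0,0],"twist":[0,0,0],"grip":1},
  {"xyz":[0.3,0,0],"twist":[0,0,0],"grip":1},
])

```text
clock: 8.0
position: [0.5813, 0.1089, 0.0453]
ee_rot: [3.141, 0.077, -0.0]
force: [0.1, 0.3, -4.7]
width: 0.148
```

Call:
jog_arm([
  {"xyz":[0.08,0,0],"twist":[0,0,0],"grip":1},
  {"xyz":[0.16,0,0],"twist":[0,0,0],"grip":1},
  {"xyz":[0.2,0,0],"twist":[0,0,0],"grip":1},
])

```text
clock: 8.38
position: [0.5934, 0.1094, 0.0453]
ee_rot: [3.141, 0.077, 0.0]
force: [0.6, -0.4, -3.9]
width: 0.151
```

Call:
jog_arm([
  {"xyz":[0.08,0,0],"twist":[0,0,0],"grip":1},
  {"xyz":[0.16,0,0],"twist":[0,0,0],"grip":1},
  {"xyz":[0.2,0,0],"twist":[0,0,0],"grip":1},
])

```text
clock: 8.75
position: [0.6055, 0.11, 0.0453]
ee_rot: [3.141, 0.077, 0.0]
force: [-0.2, -0.2, -4.2]
width: 0.155
```

Call:
jog_arm([
  {"xyz":[0.08,0,0],"twist":[0,0,0],"grip":1},
  {"xyz":[0.16,0,0],"twist":[0,0,0],"grip":1},
  {"xyz":[0.2,0,0],"twist":[0,0,0],"grip":1},
])

```text
clock: 9.12
position: [0.6175, 0.1106, 0.0453]
ee_rot: [3.141, 0.077, 0.0]
force: [-0.0, -0.2, -4.6]
width: 0.149
```

Call:
jog_arm([
  {"xyz":[0.08,0,0],"twist":[0,0,0],"grip":1},
  {"xyz":[0.16,0,0],"twist":[0,0,0],"grip":1},
  {"xyz":[0.2,0,0],"twist":[0,0,0],"grip":1},
])

```text
clock: 9.5
position: [0.6295, 0.1112, 0.0453]
ee_rot: [-3.141, -0.077, -0.0]
force: [0.5, 0.6, -3.7]
width: 0.154
```

Call:
jog_arm([
  {"xyz":[0.05,0,0],"twist":[0,0,0],"grip":1},
  {"xyz":[0.1,0,0],"twist":[0,0,0],"grip":1},
  {"xyz":[0.12,0,0],"twist":[0,0,0],"grip":1},
])

```text
clock: 9.88
position: [0.6365, 0.1115, 0.0453]
ee_rot: [-3.141, -0.077, -0.0]
force: [0.3, 0.5, -5.2]
width: 0.149
```

Call:
jog_arm([
  {"xyz":[0.05,0,0],"twist":[0,0,0],"grip":1},
  {"xyz":[0.1,0,0],"twist":[0,0,0],"grip":1},
  {"xyz":[0.1,0,0],"twist":[0,0,0],"grip":1},
])

```text
clock: 10.25
position: [0.6398, 0.1113, 0.0444]
ee_rot: [3.139, 0.077, -0.008]
force: [-7.5, -1.2, -3.4]
width: 0.149
```

Call:
jog_arm([
  {"xyz":[0.05,0,0],"twist":[0,0,0],"grip":1},
  {"xyz":[0.08,0,0],"twist":[0,0,0],"grip":1},
  {"xyz":[0.08,0,0],"twist":[0,0,0],"grip":1},
])

```text
clock: 10.62
position: [0.6399, 0.1112, 0.044]
ee_rot: [3.138, 0.078, -0.021]
force: [-25.2, -2.8, 10.3]
width: 0.15
```

```bash
python3 - <<'E'
from h import *
goto([.637,.1131,.0455],.05)
im=arm.get_image("top")
s=arm.get_image("scene")
a=cv2.resize(im[90:240,170:320],(500,500),interpolation=cv2.INTER_CUBIC)
b=cv2.resize(s[170:300,190:370],(0,0),fx=500/130*.75,fy=500/130*.75)
b=cv2.copyMakeBorder(b,0,500-b.shape[0],0,0,0)[:,:290+0] if 0 else a
cv2.imwrite("pics/crop6.png",a)
cv2.imwrite("pics/crop7.png",cv2.resize(s[140:300,190:370],None,fx=3.5,fy=3.5,interpolation=cv2.INTER_CUBIC))
E
```

```text
10.62 pos [0.6399 0.1112 0.044 ] F [-25.2  -2.8  10.3] w 0.15 j [-0.13  0.69 -0.19  1.67  0.17  0.82 -1.92]
xyz [-0.047 -0.033 -0.025] twist [ 0.014  0.078 -0.   ]
```

The tray meets a firm stop at x≈0.640, against an expected home of 0.637. I relieve the push, release and lift.

Call:
jog_arm([
  {"xyz":[-0.05,0,0],"twist":[0,0,0],"grip":1},
  {"xyz":[-0.05,0,0],"twist":[0,0,0],"grip":0.4},
  {"xyz":[-0.05,0,0],"twist":[0,0,0],"grip":0},
  {"xyz":[-0.05,0,0],"twist":[0,0,0],"grip":0},
  {"xyz":[-0.05,0,0],"twist":[0,0,0],"grip":0},
])

```text
clock: 11.35
position: [0.6445, 0.112, 0.0456]
ee_rot: [-3.141, -0.077, -0.001]
force: [0.5, 0.4, 1.0]
width: 0.487
```

Call:
jog_arm([
  {"xyz":[0,0,-0.4],"twist":[0,0,0],"grip":0},
  {"xyz":[0,0,-1],"twist":[0,0,0],"grip":0},
  {"xyz":[0,0,-2],"twist":[0,0,0],"grip":0},
  {"xyz":[-1,0,-2.5],"twist":[0,0,0],"grip":0},
  {"xyz":[-2,0,-2.5],"twist":[0,0,0],"grip":0},
])

```text
clock: 11.98
position: [0.5265, 0.1068, 0.1977]
ee_rot: [-3.139, -0.076, -0.008]
force: [-1.0, 0.6, -1.3]
width: 0.501
```

Call:
jog_arm([
  {"xyz":[-1,1,0],"twist":[0,0,0],"grip":0},
  {"xyz":[-1,2,0],"twist":[0,0,0],"grip":0},
  {"xyz":[-1,3,0],"twist":[0,0,0],"grip":0},
  {"xyz":[-1,4,0],"twist":[0,0,0],"grip":0},
  {"xyz":[-1,4,0],"twist":[0,0,0],"grip":0},
])

```text
clock: 12.6
position: [0.4772, -0.1417, 0.1955]
ee_rot: [3.139, 0.065, 0.001]
force: [0.0, 0.2, -0.4]
width: 0.499
```

```bash
python3 - <<'E'
from h import *
im=arm.get_image("top")
r,b=rect("top",mask(im,(5,150,80),(20,255,255),(190,150,235,200)),.076);print("fin76",r,b)
c=np.array(r[0])/1000; th=.05; u=np.array([np.cos(th),np.sin(th)])
print("fin centre before face (expect 30mm):",((np.array([.677,.015])-c)@u))
cv2.imwrite("pics/crop8.png",cv2.resize(im[80:250,170:320],None,fx=3.5,fy=3.5,interpolation=cv2.INTER_CUBIC)); print(arm.observe()["width"],arm.observe()["force"])
E
```

```text
fin76 ((635.1578979492188, 111.2487564086914), (70.46804809570312, 15.65845012664795), 3.932192325592041) [[599.5, 116.5999984741211], [600.5, 101.0], [670.7999877929688, 105.9000015258789], [669.7999877929688, 121.5]]
fin centre before face (expect 30mm): 0.03697937743004832
0.5030251584024363 [-0.52413326 -1.78346844 -0.04997759]
```

View pics/crop8.png

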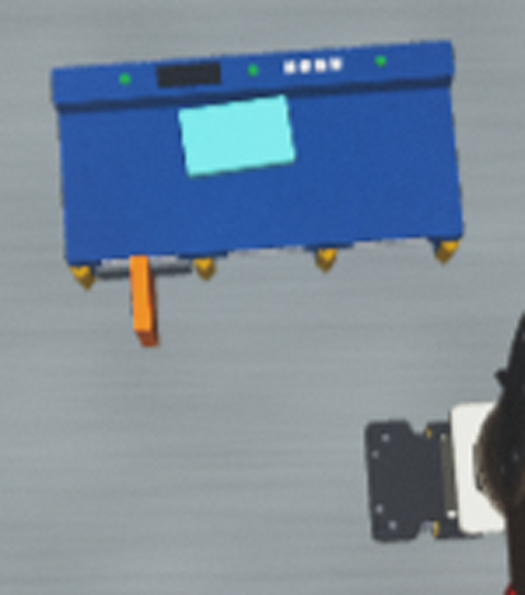

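```bash
python3 - <<'E'
from h import *
im=arm.get_image("top"); hsv=cv2.cvtColor(im,cv2.COLOR_BGR2HSV)
print(hsv[152:182,211,2], hsv[152:182,211,0])
r,b=rect("top",mask(im,(5,150,205),(20,255,255),(190,150,235,200)),.076);print("fin top",r,b)
c=np.array(b).min(0)/1000; th=.05
print("rear end before face (home 60):",(np.array([.677,.015])-[c[0],.111])@[np.cos(th),np.sin(th)])
# grey back wall rim left and right of fin
for x in(201,204,207,218,221): print(x,im[150:164,x].tolist() if x in(204,218) else '')
E
```

```text
[139 198 233 234 234 235 235 236 236 236 236 235 235 236 236 236 237 236
 235 236 236 235 188 133 136 134 133 141 157 157] [111  10  17  16  16  16  16  16  17  17  17  17  16  16  16  16  16  16
  16  16  16  16  13   9   9   9   9   5  99  98]
fin top ((640.8914794921875, 113.14118194580078), (53.95161437988281, 11.856376647949219), 3.0418450832366943) [[613.5999755859375, 117.5999984741211], [614.2999877929688, 105.80000305175781], [668.0999755859375, 108.69999694824219], [667.5, 120.5]]
rear end before face (home 60): 0.05852279064260708
201 
204 [[160, 85, 44], [160, 85, 45], [159, 84, 44], [141, 76, 44], [165, 146, 139], [159, 153, 149], [124, 117, 111], [90, 84, 78], [74, 67, 62], [100, 95, 87], [146, 141, 133], [161, 158, 147], [163, 158, 149], [159, 155, 146]]
207 
218 [[161, 86, 43], [162, 86, 46], [143, 78, 42], [166, 146, 139], [161, 156, 151], [127, 118, 112], [93, 85, 79], [75, 69, 62], [102, 94, 88], [145, 140, 130], [161, 157, 146], [161, 158, 147], [162, 157, 148], [164, 159, 151]]
221
```

```bash
python3 -c "
from cell import arm
print(arm.sign_off())"
```

```text
the job is handed in; nothing more can be done
None
```

The tray is fully home in the left bay (dock y = +100), released and handed in at about 13 s of the 54 s limit.

- **Bays tried:** The middle bay stopped the tray about 50 mm short, with the push force rising to 43 N, so I pulled it out. The left bay let it slide freely to a firm stop at TCP x = 0.640, against a computed home of 0.637. I did not try the right bay.
- **Position after release:** In the last top picture, the rear end of the fin is about 58.5 mm in front of the machine's face. Fully home is 60 mm, so they agree within the measuring error. The fin is within about 1° of the dispenser's axis.
- **First reading that disagreed:** My first reading of the fin was 7 mm off because the mask also took in its shaded sides. The figure above is from the corrected mask.
- **Other things:** The spare pack on the roof looks unmoved. I did not compare the other objects with their starting positions, but the arm never went near them.
- **Not checked:** The packs are hidden under the roof, so I could not see them at the end. They stand 3 mm below the tray rim, and nothing jolted the tray apart from the push against the middle bay's stop.

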